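Bolt the lathe chuck case shut

ROBOT

A 6-joint arm with a two-finger parallel gripper is mounted at the origin on the work surface. World frame = base frame: x ahead of the robot, y to its left, z up, the work surface at z = 0. Lengths are in mm, angles in rad, forces in N, time in s.
With the tool pointing down it reaches from about 350 to 875 mm from the base axis. Payload 4.2 kg.
Tool frame: the origin (TCP) lies at the very end of the fingers, on their centre line; the grasp point (between the pads) lies arm.hold_point_z behind it (arm.hold_point_z is the distance from the TCP to the grasp point, in mm); y points along the fingers, x is the direction in which the jaws open and shut, and the axes are right-handed (so a half turn about y gives the same grasp; the last joint's range is limited). The gripper opens to 85 mm and grips with 20 to 120 N. Pads are 22 mm wide; open, the fingers measure 114 mm over their backs; the gripper's body (76 mm by 85 mm) begins 54 mm behind the grasp point. The pads swing forward as they close: fully open they stand 13 mm farther back than shut.
Start: joints at [-0.982, 0.385, 0.008, 0, -1.194, -0.259], TCP at [202.424, -591.29, 231.312] pointing down, gripper open.
Joint ranges: [-3.14, 3.14], [-1.21, 2.06], [-1.07, 1.41], [-3.16, 2.05], [-2.99, -0.16], [-3.1, 3.1]. Speed limits (rad/s): [2.79, 2.79, 3.14, 3.14, 3.14, 3.14].

INTERFACE

Orientations are given as a unit quaternion [x, y, z, w].
In Python, from bench import arm gives the robot as it stands.
- The arm moves only by the shell command python3 -m creep 'ROWS'. ROWS is JSON, a list of rows, each a list of 3 entries, a list of its own where there are three numbers: the shift along the world's x, y, z in mm, then the turn, a rotation vector about the world's x, y, z in rad, then the gripper command: -1 is shut, 1 is fully open, values between are in proportion. In form: [[[dx, dy, dz], [wx, wy, wz], jaw], ...]. A call has 1 to 12 rows; each row is the pose to reach, as a shift and turn from the pose commanded when the call began; what a row does not reach only later rows make up. A row lasts 1/12 s, in which the tool goes at most 41.7 mm and 7.16 degrees, less where a joint would pass 70% of its speed; a pose out of reach is approached as far as the arm can. A call with a gripper value outside its range is refused whole. The fingers move at their own pace and stop on an object; the grip force is fixed at half the most. Time passes only in rows, so rows that repeat a pose let the fingers close. It gives the time, the measured TCP pose, the force and the opening at its end, in the units of the state.
- arm.read_state(): the state, without advancing time (a new reading comes with each control period).
- arm.get_image(name): name is "side" or "top"; returns (picture, depth): 384x512x3 uint8, red, green, blue; 384x512 float32, mm along the optical axis (not along the pixel's ray), 0 where there is no reading.
- arm.camera_params(name): a dict with "camera_matrix" (3x3 intrinsics, pixels), "extrinsics" (4x4, takes a point from world to camera coordinates). Camera axes: x right, y down, z forward; pixel columns grow to the right and rows downward; lengths in mm; the calibration is good to about 2 mm. A picture is of the moment at which its call begins. camera_params takes no time and is no camera call.
- arm.job_done(): hands the job in, once; it reports no verdict.
The state is a dict: "clock": time; "joints": joint angles; "joint_vel": joint speeds; "joint_efforts": joint torques, N m; "position": TCP position; "ee_rot": TCP orientation; "contact_force": force on the tool from outside, world axes, zero at the start; "wrist_torque": the same for the moment, N m; "gripper_width": finger opening in mm.
Only numpy, scipy, OpenCV 4.12 (cv2) and the standard library are available. Lean on these libraries where they do the work, as an engineer would, in place of code of your own. Each camera call takes 0.05 s, during which the arm holds its last target.

TASK

Bolt the lathe chuck case shut: with one fingertip press the yellow spring safety bar down and keep it down while the other finger pushes the blue thumb plate until the bolt is fully home in the brass keeper on the lid. Only then let the bar spring all the way back up to lock the bolt, and move clear. Push the thumb plate, do not pinch it, and leave the wooden ring, the wax tin and the gouge where they are.

Things in the scene. Friction and masses are not known exactly. Their poses are not given: they have to be found in the camera images.
- case: Grey steel case fixed to the bench, 220 (x) by 320 (y) by 70 mm high; origin at the centre of its underside, z up. Past y = 25 mm lies the shut, immovable clear lid; the rest is a flat deck carrying bolt and safety bar. The bolt slides along the case's +y, towards the lid. Two guide straps over the bolt bar, at y = -90 and 18 mm, reach 18 mm above the deck.
- bolt (a joint): Bolt travel along the case's +y, in m: 0 open, 0.045 fully home (end stop); starts between 0 and 0.010. About 2.5 N of friction, no spring: it stays where left. With the safety bar up, the bar's tooth blocks it at 0.012, can catch it again near 0.030, and locks it home past 0.0425.
- bolt_plate (a point): Centre of the top edge of the blue upright thumb plate on the bolt, moving with it: 32 mm wide along the case's x, 10 mm thick along y, top 52 mm above the deck. At bolt 0 it is at case x 36, y -40 mm. Push its -y face. The steel bar under it (20 mm wide, 120 mm long) reaches 15 mm above the deck.
- catch (a joint): How far the yellow safety bar is pressed straight down, in m: 0 up, 0.009 fully down. Spring: about 1.4 N at the start, 5.4 N fully down; springs back when let go. The bolt is free to slide while it is pressed more than 0.004.
- catch_top (a point): Centre of the flat level top of the yellow safety bar, moving with it: 35 mm along the case's x, 100 mm along y, 32 mm above the deck when up, centre at case x -37.5, y -40 mm. Press it anywhere; a fingertip may slide along it. Between bar and thumb plate is a 40 mm gap with nothing higher than 17 mm above the deck.
- ring: Loose turned wooden ring standing on the clear lid, 56 mm outside diameter, 38 mm bore, 30 mm high; origin at the centre of its underside. Bystander.
- tin: Loose round wax tin on the bench beside the case, 68 mm diameter, 50 mm high; origin at the centre of its underside. Bystander.
- gouge: Loose turning gouge lying on the bench beside the case, 262 mm long along its x, wooden handle 28 mm thick to -x, steel blade to +x; origin under its middle. Bystander.
- keeper (a point): Middle of the top of the brass keeper on the lid that the bolt enters: a bridge 34 mm along the case's x, 24 mm along y, 20 mm above the deck, fixed at case x 36, y 54 mm.

How it is judged (in metres and radians):
On the way, in this order (a step that is already met when the one before it is completed fails the run):
1. the safety bar is pressed down before the bolt is moved past its tooth (value of joint catch above 0.004 m and value of joint bolt below 0.014 m), for 0.1 s.
2. the bolt is fully home while the bar is still held down (value of joint bolt above 0.0425 m and value of joint catch above 0.0038 m), for 0.1 s.
At the end, for the whole second after the job is handed in: The bolt is home (over 42 of its 45 mm), the safety bar has sprung back up (less than 1.5 mm pressed), and ring, tin and gouge lie still within 12 mm of where they were (value of joint bolt above 0.042 m and value of joint catch below 0.0015 m and distance of each of ring, tin, gouge from where it was at the start of the episode below 0.012 m and linear speed of ring below 0.02 m/s and angle between each of ring, tin's own z axis and vertical below 0.2 rad); the robot touches nothing.
It fails at once if the safety bar comes up while the bolt is part-way (value of joint bolt between 0.015 and 0.04 m and value of joint catch below 0.0025 m).
It fails at once if the thumb plate is pinched between the fingers (horizontal distance between the grasp point and bolt_plate below 0.011 m and z of the grasp point in the frame of bolt_plate below 0.01 m).
It fails at once if a bystander is lifted, shifted or tipped (distance of any of ring, tin, gouge from where it was at the start of the episode above 0.015 m or angle between any of ring, tin's own z axis and vertical above 0.4 rad).
It also fails if it takes over 38 s, if anything falls off the work surface, if the arm or the gripper's body presses on something with over 40 N, if the wrist force passes 120 N, or if a joint passes its speed limit or range.

## Working session

There is one attempt and no reset: what is moved stays moved. The work goes in short steps, Python scripts to look and compute and a shell command to move; the robot and the scene stay as the last step left them, time stands still between calls to the robot, and variables do not carry over. Pictures are saved under pics/ and viewed, and the job is handed in when it is done.

```bash
ls; mkdir -p pics
python3 - <<'E'
from bench import arm
import cv2,numpy as np
s=arm.read_state();print(s);print(arm.hold_point_z)
for n in("top","side"):
    p,d=arm.get_image(n);np.savez(f"pics/{n}0.npz",p=p,d=d)
    cv2.imwrite(f"pics/{n}0.png",p[:,:,::-1]);print(n,arm.camera_params(n))
E
```

```text
pics
{'clock': 0.0, 'joints': array([-9.82392931e-01,  3.85549401e-01,  6.63410710e-03, -4.80370199e-04,
       -1.19398852e+00, -2.58615490e-01]), 'joint_vel': array([-0.00145995,  0.00013194, -0.0009023 , -0.00107563,  0.00190715,
       -0.00038738]), 'joint_efforts': array([-1.34843420e-03, -3.92289627e+01,  1.88401669e+01,  4.18617994e+00,
       -4.67177946e-03, -1.32713637e-05]), 'position': array([ 202.23912479, -590.76628471,  230.23190008]), 'ee_rot': array([ 0.4105538 ,  0.57566641, -0.57484355, -0.41183572]), 'contact_force': array([ 0.06742222, -0.55700338,  0.1553297 ]), 'wrist_torque': array([ 0.03524246, -0.0126374 ,  0.00097704]), 'gripper_width': 85.87133931468713}
18.700000000000003
top {'camera_matrix': array([[499.09700097,   0.        , 245.58283441],
       [  0.        , 499.09700097, 190.84966917],
       [  0.        ,   0.        ,   1.        ]]), 'extrinsics': array([[ 8.52597558e-03, -9.99949794e-01,  5.26463736e-03,
         5.06630127e+01],
       [-9.94006161e-01, -9.04890318e-03, -1.08948934e-01,
         5.68044380e+02],
       [ 1.08991103e-01, -4.30418601e-03, -9.94033407e-01,
         1.14200999e+03],
       [ 0.00000000e+00,  0.00000000e+00,  0.00000000e+00,
         1.00000000e+00]])}
side {'camera_matrix': array([[359.75806645,   0.        , 258.0154499 ],
       [  0.        , 359.75806645, 188.07999501],
       [  0.        ,   0.        ,   1.        ]]), 'extrinsics': array([[-8.37245933e-01, -5.46535445e-01, -1.78396774e-02,
         5.08245367e+02],
       [-3.96421710e-01,  6.29109560e-01, -6.68633673e-01,
         2.47371101e+02],
       [ 3.76655114e-01, -5.52738788e-01, -7.43377937e-01,
         6.56642503e+02],
       [ 0.00000000e+00,  0.00000000e+00,  0.00000000e+00,
         1.00000000e+00]])}
```

View pics/top0.png

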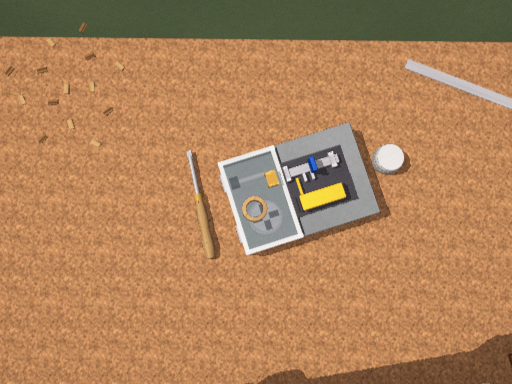

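View pics/side0.png

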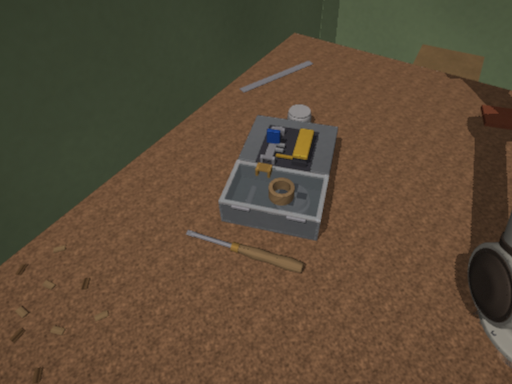

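Top view: yellow bar near (323,196), blue plate (313,163), keeper (272,179), ring (255,208), tin (389,158), gouge around (200,205). The side view agrees. Measuring next.

```bash
cat > h.py <<'E'
import numpy as np,cv2
from bench import arm
def pts(n,d,m):
    c=arm.camera_params(n);K=c["camera_matrix"];E=c["extrinsics"]
    v,u=np.nonzero(m&(d>0));z=d[v,u]
    P=np.linalg.inv(K)@np.vstack([u*z,v*z,z]);return (np.linalg.inv(E)@np.vstack([P,np.ones(len(u))]))[:3].T
def ray(n,u,v,z):
    c=arm.camera_params(n);K=c["camera_matrix"];E=c["extrinsics"];R=E[:3,:3]
    o=-R.T@E[:3,3];r=R.T@np.linalg.inv(K)@[u,v,1.];return o+r*(z-o[2])/r[2]
def masks(p):
    h=cv2.cvtColor(p,cv2.COLOR_RGB2HSV);
    return {"yel":cv2.inRange(h,(23,200,170),(32,255,255))>0,"blue":cv2.inRange(h,(105,150,60),(130,255,255))>0}
E
python3 - <<'E'
from h import *
for n in("top","side"):
    f=np.load(f"pics/{n}0.npz");p,d=f["p"],f["d"]
    for k,m in masks(p).items():
        P=pts(n,d,m);
        v,u=np.nonzero(m);print(n,k,len(P),u.min(),u.max(),v.min(),v.max(),np.percentile(P,[2,50,98],axis=0).round(1).tolist())
        cs,_=cv2.findContours(m.astype(np.uint8),0,2)
        for c in cs:
            if cv2.contourArea(c)<15: continue
            r=cv2.minAreaRect(c);b=cv2.boxPoints(r);z=100 if k=="yel" else 122
            print(r,ray(n,*r[0],z).round(1)); print([ray(n,*q,z)[:2].round(1).tolist() for q in b])
        hi=P[:,2]>np.percentile(P[:,2],95)-6
        H=P[hi].astype(np.float32);r=cv2.minAreaRect(H[:,:2]);print(" hi",len(H),r,H[:,2].mean())
    print({nm:d[v,u] for nm,(u,v) in {"a":(5,5)}.items()})
f=np.load("pics/top0.npz")
cv2.imwrite("pics/crop0.png",cv2.resize(f["p"][110:265,210:410,::-1],None,fx=4,fy=3.8,interpolation=cv2.INTER_NEAREST))
f=np.load("pics/side0.npz")
cv2.imwrite("pics/crops0.png",cv2.resize(f["p"][100:235,210:350,::-1],None,fx=4.4,fy=4.4,interpolation=cv2.INTER_NEAREST))
E
```

```text
top yel 3 330 345 195 201 [[539.5, -163.5, 101.3], [549.9, -160.5, 101.7], [552.5, -131.6, 105.6]]Traceback (most recent call last):
  File "<stdin>", line 13, in <module>
cv2.error: OpenCV(4.12.0) /io/opencv/modules/imgproc/src/convhull.cpp:143: error: (-215:Assertion failed) total >= 0 && (depth == CV_32F || depth == CV_32S) in function 'convexHull'
```

```bash
sed -i 's/(23,200,170),(32/(19,215,150),(32/' h.py
python3 - <<'E'
from h import *
f=np.load("pics/top0.npz");h=cv2.cvtColor(f["p"],cv2.COLOR_RGB2HSV);print(h[196,323],h[163,313])
cv2.imwrite("pics/crop0.png",cv2.resize(f["p"][110:265,210:410,::-1],None,fx=4,fy=3.8,interpolation=cv2.INTER_NEAREST))
g=np.load("pics/side0.npz")
cv2.imwrite("pics/crops0.png",cv2.resize(g["p"][100:235,210:350,::-1],None,fx=4.4,fy=4.4,interpolation=cv2.INTER_NEAREST))
for n in("top","side"):
    f=np.load(f"pics/{n}0.npz");p,d=f["p"],f["d"]
    for k,m in masks(p).items():
        cs,_=cv2.findContours(m.astype(np.uint8),0,2)
        for c in cs:
            if cv2.contourArea(c)<15: continue
            r=cv2.minAreaRect(c);b=cv2.boxPoints(r);z=102 if k=="yel" else 122
            print(n,k,r,ray(n,*r[0],z).round(1)); print([ray(n,*q,z)[:2].round(1).tolist() for q in b])
        P=pts(n,d,m)
        if len(P)<5: continue
        print(np.percentile(P,[2,50,98],axis=0).round(1).tolist())
        hi=P[:,2]>np.percentile(P[:,2],95)-6
        H=P[hi].astype(np.float32);print(" hi",len(H),cv2.minAreaRect(np.ascontiguousarray(H[:,:2])),H[:,2].mean())
E
```

```text
[ 25 189 248] [109 205 215]
top blue ((311.95001220703125, 163.85000610351562), (14.862704277038574, 6.324554920196533), 71.56504821777344) [618.1 -88.2 122. ]
[[631.4, -76.6], [636.0, -89.7], [604.9, -99.8], [600.4, -86.6]]
[[604.9, -96.7, 93.4], [619.3, -88.9, 120.3], [633.6, -82.1, 125.6]]
 hi 57 ((620.0737915039062, -90.16356658935547), (30.819934844970703, 9.547232627868652), 18.032838821411133) 122.35842
side blue ((273.0, 135.5), (13.0, 12.0), 90.0) [610.6 -73.1 122. ]
[[635.1, -85.9], [611.0, -100.9], [586.9, -60.8], [610.2, -46.3]]
[[603.9, -94.9, 88.1], [618.5, -86.1, 108.3], [633.1, -81.1, 122.7]]
 hi 53 ((619.5384521484375, -88.9026870727539), (30.10465431213379, 10.752138137817383), 16.295734405517578) 120.31921
```

View pics/crop0.png

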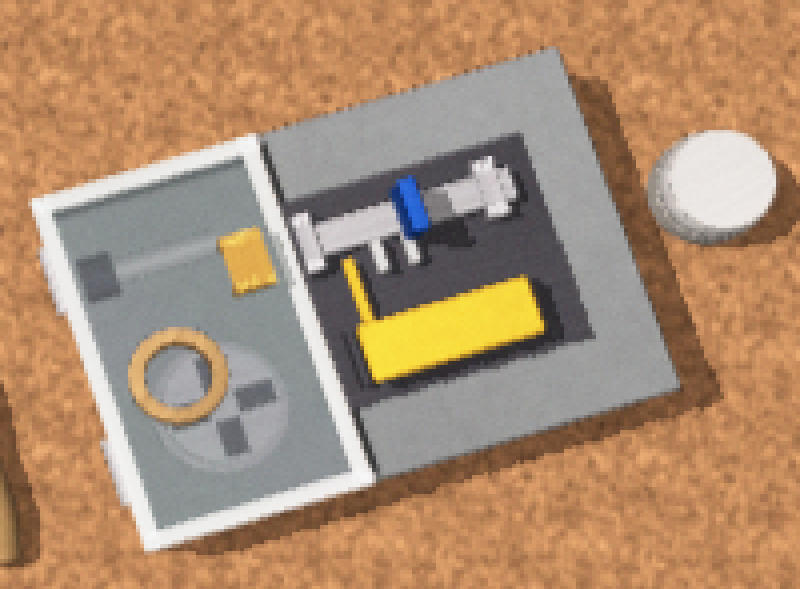

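View pics/crops0.png

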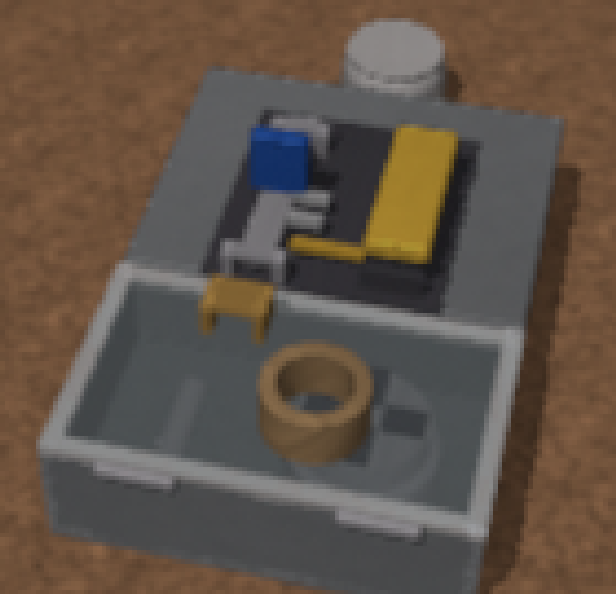

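Crops show the blue plate on the bolt bar, tooth arm from the bar's lid end, and the gap between them. Yellow mask needs a looser saturation limit.

```bash
sed -i 's/(19,215,150),(32/(20,170,120),(32/' h.py
python3 - <<'E'
from h import *
for n in("top","side"):
    f=np.load(f"pics/{n}0.npz");p,d=f["p"],f["d"]
    m=masks(p)["yel"]; 
    if n=="top": pass
    m=cv2.morphologyEx(m.astype(np.uint8),cv2.MORPH_OPEN,np.ones((5,5),np.uint8))>0
    P=pts(n,d,m);print(n,len(P),P.min(0).round(),P.max(0).round())
    H=P[(P[:,2]>97)&(P[:,2]<110)&(P[:,0]>450)].astype(np.float32);print(len(H),np.median(H,0),cv2.minAreaRect(np.ascontiguousarray(H[:,:2])),H[:,2].mean(),H[:,:2].mean(0))
    cs,_=cv2.findContours(m.astype(np.uint8),0,2)
    for c in cs:
        r=cv2.minAreaRect(c)
        if cv2.contourArea(c)>100: print(r,ray(n,*r[0],102).round(1),[ray(n,*q,102)[:2].round(1).tolist() for q in cv2.boxPoints(r)])
# deck
f=np.load("pics/top0.npz");P=pts("top",f["d"],np.ones((384,512),bool))
# case footprint: all points z>55
H=P[(P[:,2]>60)&(P[:,2]<140)&(P[:,0]>440)&(P[:,0]<760)&(abs(P[:,1]+80)<220)].astype(np.float32)
r=cv2.minAreaRect(np.ascontiguousarray(H[:,:2]));print("case",r,[b.round(1).tolist() for b in cv2.boxPoints(r)])
# deck height
for u,v in((365,190),(340,140),(345,215)):
    m=np.zeros((384,512),bool);m[v-2:v+3,u-2:u+3]=1;print(pts("top",f["d"],m).mean(0))
E
```

```text
top 709 [ 521. -163.   67.] [580. -64. 109.]
685 [ 549.9866  -112.71903  102.06645] ((550.5028686523438, -113.2536849975586), (34.3742790222168, 99.2491455078125), 18.091144561767578) 102.111534 [ 550.24725  -112.869354]
((322.042724609375, 196.13975524902344), (16.39080047607422, 45.001651763916016), 73.0091781616211) [ 549.6 -112.8  102. ] [[551.9, -60.0], [582.0, -155.4], [547.3, -165.6], [517.4, -70.5]]
side 401 [ 521. -171.   70.] [592. -61. 105.]
388 [ 548.8352  -107.26518  101.65078] ((550.0213623046875, -111.50662231445312), (32.708457946777344, 100.55278015136719), 17.912799835205078) 101.63501 [ 548.7446 -107.8497]
((302.6176452636719, 143.0294189453125), (14.309601783752441, 29.83188247680664), 14.03624439239502) [ 549.4 -107.2  102. ] [[548.8, -55.8], [585.2, -156.3], [550.1, -162.3], [516.7, -62.4]]
case ((574.022216796875, -61.80928039550781), (220.91455078125, 325.69635009765625), 18.03937530517578) [[418.6000061035156, 58.79999923706055], [519.4000244140625, -250.89999389648438], [729.5, -182.39999389648438], [628.5999755859375, 127.19999694824219]]
[ 567.85189504 -216.07804071   68.70584061]
[ 683.17976051 -160.51725917   68.59947451]
[ 510.502532   -169.61978657   69.75369322]
```

```bash
cat >> h.py <<'E'
from scipy.spatial.transform import Rotation as Ro
th=np.deg2rad(18.0);O=np.array([573.7,-63.2]);C=np.array([[np.cos(th),-np.sin(th)],[np.sin(th),np.cos(th)]])
def w(x,y): return O+C@[x,y]
def rep():
    s=arm.read_state();p=s["position"];R=Ro.from_quat(s["ee_rot"]).as_matrix()
    c=C.T@(p[:2]-O);print("t",round(s["clock"],2),"pos",p.round(1),"case",c.round(1),"h",round(p[2]-70,1),"F",s["contact_force"].round(2),"Fcase",(C.T@s["contact_force"][:2]).round(2),"tq",s["wrist_torque"].round(2),"w",round(s["gripper_width"],1))
    return s,R
E
python3 - <<'E'
from h import *
s,R=rep();print(R.round(3))
for sg in(1,-1):
    x=sg*np.r_[C[:,0],0];y=np.array([0,0,-1.]);G=np.c_[x,y,np.cross(x,y)]
    print(sg,(Ro.from_matrix(G@R.T)).as_rotvec().round(3))
print("target shift above start",np.r_[w(0,-70),190]-s["position"])
E
```

```text
t 0.1 pos [ 202.3 -590.8  230.3] case [-516.3 -387. ] h 160.3 F [-1.07  0.27  1.05] Fcase [-0.93  0.58] tq [-0.02  0.02  0.01] w 85.6
[[-0.324 -0.001 -0.946]
 [ 0.946  0.002 -0.324]
 [ 0.002 -1.     0.   ]]
1 [-2.000e-03  1.000e-03 -1.586e+00]
-1 [-1.000e-03 -2.000e-03  1.555e+00]
target shift above start [393.05782431 461.04296179 -40.31990936]
```

```bash
python3 -m creep '[[[34,40,0],[0,0,0.12],0.41],[[68,80,0],[0,0,0.24],0.41],[[102,120,0],[0,0,0.36],0.41],[[136,160,0],[0,0,0.48],0.41],[[170,199,0],[0,0,0.6],0.41],[[196,230,0],[0,0,0.72],0.41],[[222,260,0],[0,0,0.84],0.41],[[248,290,0],[0,0,0.96],0.41],[[274,321,0],[0,0,1.08],0.41],[[300,352,0],[0,0,1.2],0.41],[[326,382,0],[0,0,1.32],0.41],[[350,410,0],[0,0,1.44],0.41]]'
python3 - <<'E'
from h import *
s,R=rep();print(R.round(3),s["joints"].round(2))
x=-np.r_[C[:,0],0];y=np.array([0,0,-1.]);G=np.c_[x,y,np.cross(x,y)]
print((Ro.from_matrix(G@R.T)).as_rotvec().round(3),np.r_[w(0,-70),190]-s["position"])
E
```

```text
clock: 1.1
position: [527.7, -209.0, 231.1]
ee_rot: [-0.073, 0.703, -0.703, 0.072]
contact_force: [0.6, -0.3, 0.4]
gripper_width: 60.2
t 1.1 pos [ 527.7 -209.   231.1] case [ -88.8 -124.4] h 161.1 F [ 0.65 -0.27  0.39] Fcase [ 0.53 -0.46] tq [-0.03 -0.07  0.01] w 60.2
[[-0.979 -0.001  0.204]
 [-0.204  0.    -0.979]
 [ 0.001 -1.    -0.   ]] [-0.09  0.29 -0.14 -0.   -1.15  0.3 ]
[-0.    -0.001  0.109] [ 67.61734724  79.21246278 -41.08442628]
```

```bash
python3 -m creep '[[[22,26,0],[0,0,0.06],0.41],[[43,51,0],[0,0,0.115],0.41],[[43,51,-20],[0,0,0.115],0.41],[[43,51,-40],[0,0,0.115],0.41],[[43,51,-40],[0,0,0.115],0.41],[[43,51,-40],[0,0,0.115],0.41]]'
python3 - <<'E'
from h import *
s,R=rep();print(R.round(3))
x=-np.r_[C[:,0],0];y=np.array([0,0,-1.]);G=np.c_[x,y,np.cross(x,y)]
print((Ro.from_matrix(G@R.T)).as_rotvec().round(3),np.r_[w(0,-70),190]-s["position"])
for n,(a,b,c,e) in {"side":(60,240,190,370),"top":(80,260,200,440)}.items():
    p,d=arm.get_image(n);np.savez(f"pics/{n}1.npz",p=p,d=d)
    cv2.imwrite(f"pics/{n}1.png",cv2.resize(p[a:b,c:e,::-1],None,fx=3.3,fy=3.3,interpolation=cv2.INTER_CUBIC))
E
```

```text
clock: 1.6
position: [569.2, -159.9, 190.2]
ee_rot: [-0.112, 0.699, -0.698, 0.109]
contact_force: [0.3, -0.7, 0.3]
gripper_width: 60.6
t 1.6 pos [ 569.2 -159.9  190.2] case [-34.1 -90.6] h 120.2 F [ 0.34 -0.72  0.3 ] Fcase [ 0.1  -0.79] tq [-0.03 -0.05 -0.06] w 60.6
[[-0.951 -0.004  0.309]
 [-0.309 -0.    -0.951]
 [ 0.003 -1.    -0.001]]
[ 0.    -0.004 -0.   ] [26.0854747  30.1540222  -0.15524484]
```

View pics/side1.png

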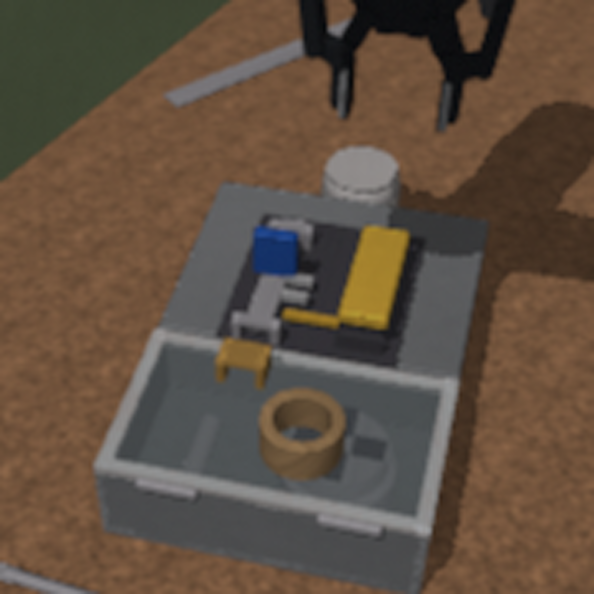

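View pics/top1.png

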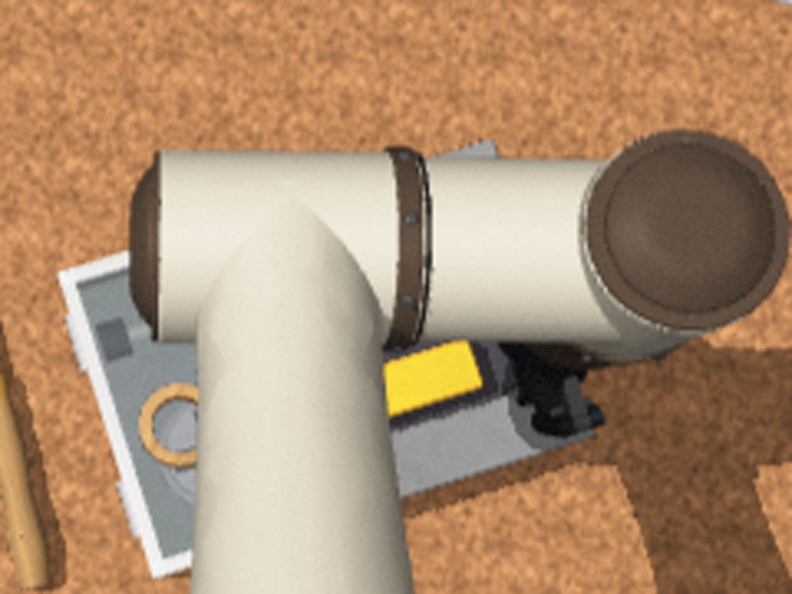

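Side view: fingertips at about (345,112) and (442,128) in the crop, still short of the case target by (26,30) mm; the scene is undisturbed. Top view is blocked by the arm.

```bash
python3 -m creep '[[[13,15,-8],[0.0,0.004,0],0.41],[[26,30,-16],[0,0.004,0],0.41],[[26,30,-20],[0,0.004,0],0.41],[[26,30,-20],[0,0.004,0],0.41],[[26,30,-20],[0,0.004,0],0.41]]'
python3 - <<'E'
from h import *
s,R=rep();print(R.round(3))
n="side";(a,b,c,e)=(60,240,190,370)
p,d=arm.get_image(n);np.savez(f"pics/{n}2.npz",p=p,d=d)
cv2.imwrite(f"pics/{n}2.png",cv2.resize(p[a:b,c:e,::-1],None,fx=3.3,fy=3.3,interpolation=cv2.INTER_CUBIC))
P=pts(n,d,np.ones(d.shape,bool));q=(C.T@(P[:,:2]-O).T).T
# gripper points: within box around tcp
t=C.T@(s["position"][:2]-O)
m=(abs(q[:,0]-t[0])<70)&(abs(q[:,1]-t[1])<25)&(P[:,2]>135)&(P[:,2]<230)
for sg in(-1,1):
    k=m&(sg*(q[:,0]-t[0])>15); z=P[k,2]; o=np.argsort(z)[:15]
    print(sg,k.sum(),np.c_[q[k][o],z[o]].round(0).tolist())
E
```

```text
clock: 2.12
position: [596.1, -129.8, 171.3]
ee_rot: [-0.112, 0.699, -0.698, 0.109]
contact_force: [0.2, 0.7, 1.0]
gripper_width: 60.4
t 2.12 pos [ 596.1 -129.8  171.3] case [  0.7 -70.3] h 101.3 F [0.16 0.67 0.96] Fcase [0.36 0.58] tq [ 0.05 -0.01  0.01] w 60.4
[[-0.951 -0.004  0.309]
 [-0.309 -0.    -0.951]
 [ 0.004 -1.    -0.001]]
-1 172 [[-36.0, -60.0, 178.0], [-36.0, -61.0, 179.0], [-32.0, -59.0, 180.0], [-34.0, -59.0, 180.0], [-32.0, -58.0, 184.0], [-36.0, -58.0, 184.0], [-34.0, -57.0, 185.0], [-33.0, -59.0, 186.0], [-42.0, -62.0, 186.0], [-36.0, -60.0, 186.0], [-40.0, -60.0, 186.0], [-38.0, -60.0, 186.0], [-39.0, -64.0, 186.0], [-37.0, -63.0, 186.0], [-42.0, -63.0, 187.0]]
1 189 [[31.0, -61.0, 176.0], [30.0, -69.0, 177.0], [30.0, -69.0, 179.0], [35.0, -59.0, 180.0], [31.0, -60.0, 180.0], [30.0, -80.0, 180.0], [39.0, -64.0, 181.0], [32.0, -58.0, 181.0], [30.0, -68.0, 183.0], [30.0, -80.0, 183.0], [30.0, -59.0, 184.0], [35.0, -57.0, 184.0], [30.0, -69.0, 185.0], [40.0, -62.0, 185.0], [38.0, -62.0, 185.0]]
```

View pics/side2.png

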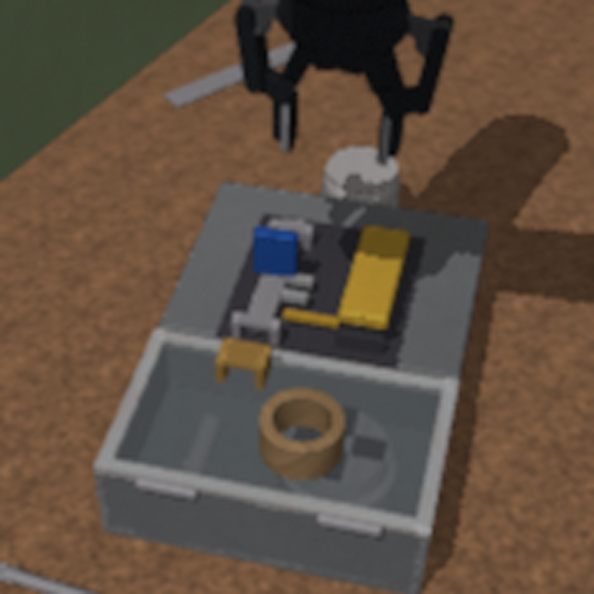

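Side view: both fingers are straight above the bar and behind the plate. The tips are at z≈177, about 6 mm above the TCP. Descending to just above the bar.

```bash
python3 -m creep '[[[0,0,-20],[0,0.004,0],0.41],[[0,0,-40],[0,0.004,0],0.41],[[0,0,-60],[0,0.004,0],0.41],[[0,0,-65],[0,0.004,0],0.41],[[0,0,-65],[0,0.004,0],0.41],[[0,0,-65],[0,0.004,0],0.41]]'
python3 - <<'E'
from h import *
s,R=rep()
n="side";(a,b,c,e)=(100,220,220,370)
p,d=arm.get_image(n);np.savez(f"pics/{n}3.npz",p=p,d=d);rep()
cv2.imwrite(f"pics/{n}3.png",cv2.resize(p[a:b,c:e,::-1],None,fx=4.5,fy=4.5,interpolation=cv2.INTER_CUBIC))
E
```

```text
clock: 2.67
position: [596.6, -130.4, 107.3]
ee_rot: [-0.113, 0.699, -0.698, 0.108]
contact_force: [-0.1, -0.5, 1.1]
gripper_width: 60.1
t 2.67 pos [ 596.6 -130.4  107.3] case [  1. -71.] h 37.3 F [-0.12 -0.5   1.09] Fcase [-0.27 -0.44] tq [-0.   -0.02  0.02] w 60.1
t 2.72 pos [ 597.  -130.3  107.9] case [  1.4 -71. ] h 37.9 F [ 0.03  0.31 -0.23] Fcase [0.13 0.28] tq [-0.03  0.02  0.02] w 60.4
```

View pics/side3.png

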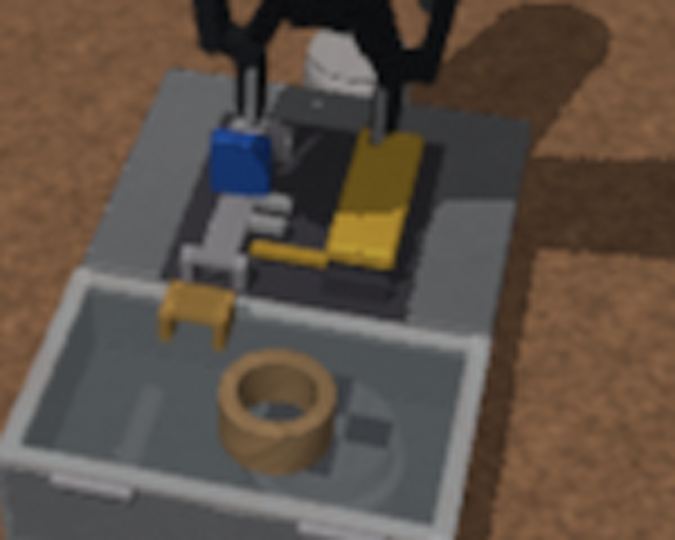

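Side view: the right finger hovers over the bar's rear end (crop 378,138), and the left finger is behind the blue plate (250,110). I'll press in small steps, tracking bar height by depth on its lid-side half.

```bash
cat >> h.py <<'E'
def look(tag):
    p,d=arm.get_image("side");np.savez(f"pics/{tag}.npz",p=p,d=d);rep();meas(p,d)
    cv2.imwrite(f"pics/{tag}.png",cv2.resize(p[100:220,220:370,::-1],None,fx=4.5,fy=4.5,interpolation=cv2.INTER_CUBIC))
def meas(p,d):
    h=cv2.cvtColor(p,cv2.COLOR_RGB2HSV)
    P=pts("side",d,cv2.inRange(h,(18,140,60),(34,255,255))>0);q=(C.T@(P[:,:2]-O).T).T
    k=(abs(q[:,0]+37.5)<15)&(q[:,1]>-35)&(q[:,1]<8)&(P[:,2]>85)
    print("bar z",k.sum(),np.median(P[k,2]).round(2),P[k,2].mean().round(2))
    P=pts("side",d,cv2.inRange(h,(105,150,60),(130,255,255))>0);q=(C.T@(P[:,:2]-O).T).T
    k=(P[:,2]>90)&(P[:,2]<117);k2=P[:,2]>118
    print("plate +y face y",np.median(q[k,1]).round(2),k.sum(),"top y",np.median(q[k2,1]).round(2),k2.sum())
E
python3 - <<'E'
from h import *
for t in("side0","side1","side2","side3"):
    f=np.load(f"pics/{t}.npz");meas(f["p"],f["d"])
E
python3 -m creep '[[[0,0,-4],[0,0,0],0.41],[[0,0,-8],[0,0,0],0.41],[[0,0,-10],[0,0,0],0.41],[[0,0,-10],[0,0,0],0.41]]'; python3 -c 'from h import *
look("side4")'
python3 -m creep '[[[0,0,-2],[0,0,0],0.41],[[0,0,-3],[0,0,0],0.41],[[0,0,-3],[0,0,0],0.41]]'; python3 -c 'from h import *
look("side5")'
```

```text
bar z 168 101.79 101.51
plate +y face y -35.13 113 top y -37.78 44
bar z 167 101.57 101.45
plate +y face y -35.32 112 top y -37.68 43
bar z 176 101.64 101.46
plate +y face y -35.39 114 top y -37.63 44
bar z 174 101.72 101.44
plate +y face y -35.23 116 top y -36.99 44
clock: 3.05
position: [596.0, -130.0, 96.2]
ee_rot: [-0.113, 0.699, -0.698, 0.108]
contact_force: [-0.6, 0.2, 0.8]
gripper_width: 60.0
t 3.1 pos [ 596.  -129.9   96.4] case [  0.6 -70.4] h 26.4 F [ 0.23 -0.06  0.87] Fcase [ 0.2  -0.13] tq [ 0.07  0.05 -0.  ] w 60.1
bar z 166 101.25 101.0
plate +y face y -35.42 115 top y -37.36 45
clock: 3.35
position: [596.1, -130.0, 93.4]
ee_rot: [-0.113, 0.699, -0.698, 0.108]
contact_force: [-0.4, -0.1, 2.5]
gripper_width: 60.1
t 3.4 pos [ 596.1 -130.    93.5] case [  0.7 -70.5] h 23.5 F [-0.43  1.56  2.4 ] Fcase [0.07 1.62] tq [ 0.05  0.11 -0.02] w 60.0
bar z 167 98.41 98.15
plate +y face y -35.29 117 top y -38.28 45
```

```bash
python3 -m creep '[[[0,0,-2],[0,0,0],0.41],[[0,0,-3.5],[0,0,0],0.41],[[0,0,-3.5],[0,0,0],0.41],[[0,0,-3.5],[0,0,0],0.41],[[0,0,-3.5],[0,0,0],0.41]]'; python3 -c 'from h import *
look("side6")'
```

```text
clock: 3.82
position: [596.2, -130.0, 90.0]
ee_rot: [-0.113, 0.699, -0.698, 0.108]
contact_force: [-0.9, 0.6, 3.1]
gripper_width: 60.2
t 3.87 pos [ 596.1 -130.    90. ] case [  0.7 -70.5] h 20.0 F [-0.26  1.38  3.25] Fcase [0.18 1.39] tq [ 0.03  0.19 -0.  ] w 59.8
bar z 164 95.14 95.12
plate +y face y -35.39 109 top y -37.66 41
```

View pics/side6.png

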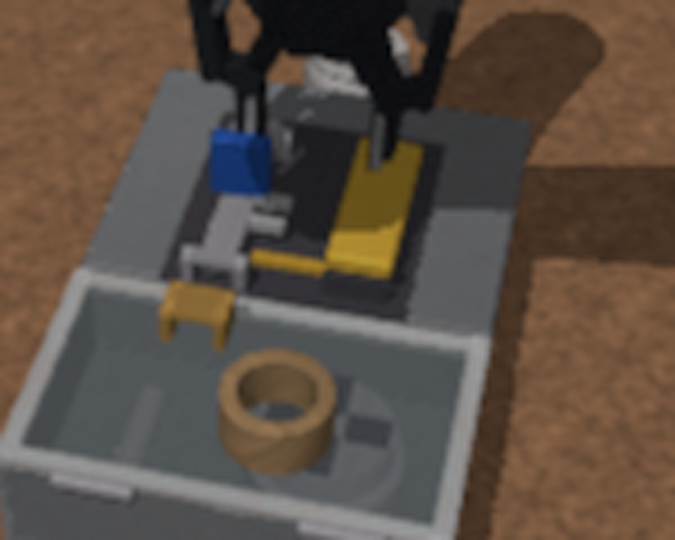

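Side view: the bar is about 6.5 mm down under the right finger, and the bolt hasn't moved. Now pushing along case +y.

```bash
python3 -m creep '[[[-0.8,2.4,0],[0,0,0],0.41],[[-1.5,4.8,0],[0,0,0],0.41],[[-2.3,7.1,0],[0,0,0],0.41],[[-3.1,9.5,0],[0,0,0],0.41],[[-3.9,11.9,0],[0,0,0],0.41],[[-4.6,14.3,0],[0,0,0],0.41],[[-5.4,16.6,0],[0,0,0],0.41],[[-6.2,19,0],[0,0,0],0.41],[[-7,21.4,0],[0,0,0],0.41],[[-7,21.4,0],[0,0,0],0.41]]'; python3 -c 'from h import *
look("side7")'
```

```text
clock: 4.7
position: [589.3, -108.6, 90.1]
ee_rot: [-0.113, 0.699, -0.698, 0.108]
contact_force: [0.2, -4.4, 3.9]
gripper_width: 60.4
t 4.75 pos [ 589.3 -108.6   90.1] case [  0.8 -48. ] h 20.1 F [ 2.01 -3.54  4.44] Fcase [ 0.81 -3.98] tq [-1.15 -0.4  -0.01] w 60.0
bar z 161 95.05 94.96
plate +y face y -25.95 110 top y -28.25 49
```

Bar is still down; the plate has moved 9.4 mm.

```bash
python3 -m creep '[[[-0.8,2.4,0],[0,0,0],0.41],[[-1.5,4.8,0],[0,0,0],0.41],[[-2.3,7.1,0],[0,0,0],0.41],[[-3.1,9.5,0],[0,0,0],0.41],[[-3.9,11.9,0],[0,0,0],0.41],[[-4.6,14.3,0],[0,0,0],0.41],[[-5.4,16.6,0],[0,0,0],0.41],[[-6.2,19,0],[0,0,0],0.41],[[-7,21.4,0],[0,0,0],0.41],[[-7.7,23.8,0],[0,0,0],0.41],[[-7.7,23.8,0],[0,0,0],0.41]]'; python3 -c 'from h import *
look("side8")'
```

```text
clock: 5.67
position: [581.5, -84.8, 90.1]
ee_rot: [-0.113, 0.699, -0.698, 0.108]
contact_force: [1.0, -3.4, 4.9]
gripper_width: 60.2
t 5.72 pos [581.5 -84.8  90. ] case [  0.7 -22.9] h 20.0 F [ 2.14 -3.63  4.69] Fcase [ 0.91 -4.12] tq [-1.12 -0.3   0.03] w 60.3
bar z 149 95.13 96.66
plate +y face y -0.73 116 top y -2.98 50
```

View pics/side8.png

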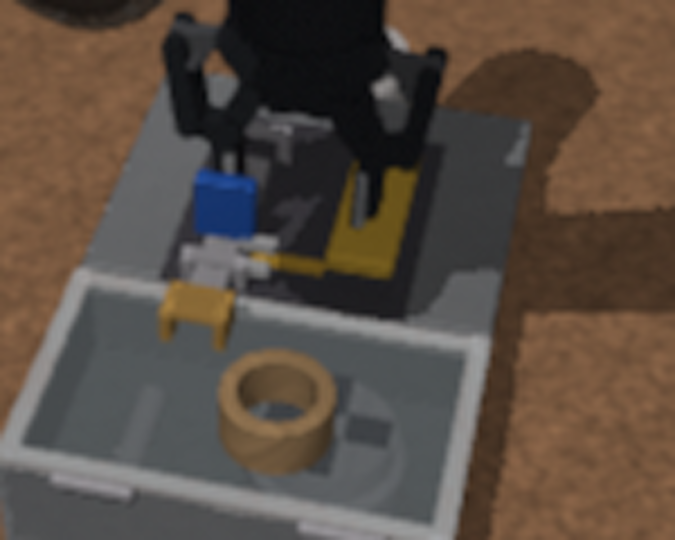

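Side view: the plate (crop 225,205) is well forward, about 34.6 mm moved, and the bar is still down. Easing to the end stop.

```bash
python3 -m creep '[[[-0.6,1.9,0],[0,0,0],0.41],[[-1.2,3.8,0],[0,0,0],0.41],[[-1.9,5.7,0],[0,0,0],0.41],[[-2.2,6.7,0],[0,0,0],0.41],[[-2.2,6.7,0],[0,0,0],0.41]]'; python3 -c 'from h import *
look("side9")'
python3 -m creep '[[[-0.3,1,0],[0,0,0],0.41],[[-0.4,1.2,0],[0,0,0],0.41],[[-0.4,1.2,0],[0,0,0],0.41]]'; python3 -c 'from h import *
look("side10")'
```

```text
clock: 6.13
position: [579.3, -78.2, 90.0]
ee_rot: [-0.113, 0.699, -0.698, 0.108]
contact_force: [2.4, -4.2, 5.1]
gripper_width: 60.1
t 6.18 pos [579.3 -78.2  90. ] case [  0.7 -16. ] h 20.0 F [ 1.44 -3.97  4.07] Fcase [ 0.14 -4.22] tq [-1.29 -0.37  0.05] w 60.0
bar z 132 95.23 97.16
plate +y face y 6.18 112 top y 3.87 50
clock: 6.43
position: [578.9, -77.1, 90.0]
ee_rot: [-0.113, 0.699, -0.698, 0.108]
contact_force: [1.9, -4.6, 4.8]
gripper_width: 60.3
t 6.48 pos [579.  -77.1  90.1] case [  0.7 -14.8] h 20.1 F [ 1.09 -5.03  4.45] Fcase [-0.52 -5.13] tq [-1.38 -0.44  0.06] w 60.2
bar z 129 95.09 96.4
plate +y face y 7.21 112 top y 3.93 47
```

```bash
python3 -m creep '[[[-0.3,1,0],[0,0,0],0.41],[[-0.3,1,0],[0,0,0],0.41],[[-0.3,1,0],[0,0,0],0.41]]'; python3 -c 'from h import *
look("side11")'
python3 -m creep '[[[-0.3,1,0],[0,0,0],0.41],[[-0.3,1,0],[0,0,0],0.41],[[-0.3,1,0],[0,0,0],0.41]]'; python3 -c 'from h import *
look("side12")'
```

```text
clock: 6.73
position: [578.6, -76.1, 90.1]
ee_rot: [-0.113, 0.699, -0.698, 0.108]
contact_force: [1.7, -3.8, 5.1]
gripper_width: 60.1
t 6.78 pos [578.6 -76.1  90. ] case [  0.7 -13.8] h 20.0 F [ 1.56 -5.74  5.33] Fcase [-0.29 -5.95] tq [-1.41 -0.38  0.  ] w 60.2
bar z 127 95.16 96.78
plate +y face y 8.23 114 top y 5.81 53
clock: 7.03
position: [578.3, -75.1, 90.0]
ee_rot: [-0.113, 0.699, -0.698, 0.108]
contact_force: [0.9, -4.3, 4.5]
gripper_width: 60.1
t 7.08 pos [578.3 -75.1  90. ] case [  0.7 -12.7] h 20.0 F [ 1.17 -5.47  5.17] Fcase [-0.58 -5.56] tq [-1.45 -0.34  0.07] w 59.9
bar z 127 95.25 97.04
plate +y face y 9.42 112 top y 7.44 55
```

```bash
python3 -m creep '[[[-0.3,1,0],[0,0,0],0.41],[[-0.3,1,0],[0,0,0],0.41],[[-0.3,1,0],[0,0,0],0.41]]'; python3 -c 'from h import *
look("side13")'
python3 -m creep '[[[-0.3,1,0],[0,0,0],0.41],[[-0.3,1,0],[0,0,0],0.41],[[-0.3,1,0],[0,0,0],0.41]]'; python3 -c 'from h import *
look("side14")'
```

```text
clock: 7.33
position: [578.3, -74.9, 90.1]
ee_rot: [-0.113, 0.698, -0.698, 0.108]
contact_force: [1.9, -8.3, 4.5]
gripper_width: 60.2
t 7.38 pos [578.2 -74.9  90.1] case [  0.7 -12.5] h 20.1 F [ 2.74 -8.    4.06] Fcase [ 0.13 -8.46] tq [-2.33 -0.67 -0.1 ] w 60.4
bar z 120 95.26 96.91
plate +y face y 9.54 115 top y 7.45 55
clock: 7.63
position: [578.2, -74.8, 90.1]
ee_rot: [0.113, -0.698, 0.699, -0.108]
contact_force: [4.0, -11.3, 3.7]
gripper_width: 60.3
t 7.68 pos [578.2 -74.8  90.1] case [  0.7 -12.4] h 20.1 F [  4.51 -11.36   2.74] Fcase [  0.78 -12.2 ] tq [-3.28 -0.93 -0.22] w 60.2
bar z 124 95.02 96.71
plate +y face y 9.43 112 top y 6.89 53
```

View pics/side14.png

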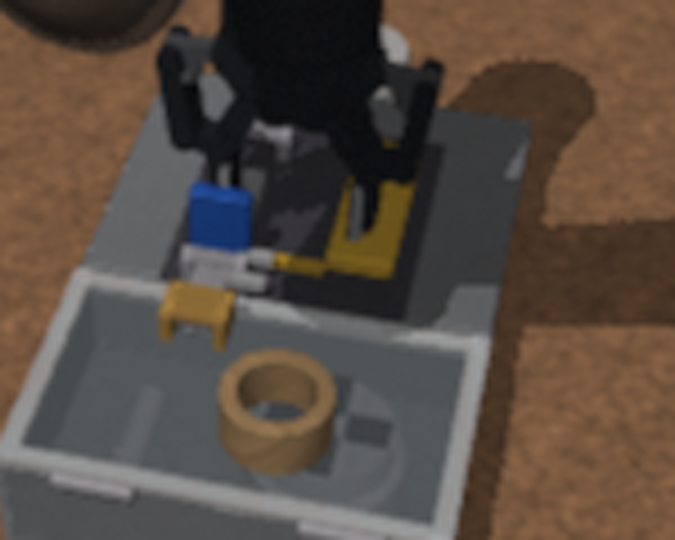

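The stop is reached: force rose to 12 N with no further plate motion, and the bar is still 6.5 mm down. Back off the plate a little, then lift straight up.

```bash
python3 -m creep '[[[0.9,-2.9,0],[0,0,0],0.41],[[1.9,-5.7,0],[0,0,0],0.41],[[1.9,-5.7,0],[0,0,0],0.41],[[1.9,-5.7,3],[0,0,0],0.41],[[1.9,-5.7,6],[0,0,0],0.41],[[1.9,-5.7,9],[0,0,0],0.41],[[1.9,-5.7,14],[0,0,0],0.41],[[1.9,-5.7,24],[0,0,0],0.41],[[1.9,-5.7,44],[0,0,0],0.41],[[1.9,-5.7,70],[0,0,0],0.41],[[1.9,-5.7,100],[0,0,0],0.41],[[1.9,-5.7,100],[0,0,0],0.41]]'; python3 -c 'from h import *
look("side15")'
```

```text
clock: 8.68
position: [583.0, -79.0, 197.2]
ee_rot: [0.109, -0.698, 0.699, -0.113]
contact_force: [0.7, 0.6, 1.6]
gripper_width: 60.0
t 8.73 pos [581.5 -78.6 194.3] case [  2.7 -17.1] h 124.3 F [-0.7   0.11 -0.29] Fcase [-0.63  0.32] tq [-0.01  0.04  0.06] w 60.3
bar z 170 101.7 101.51
plate +y face y 9.53 110 top y 7.51 54
```

View pics/side15.png

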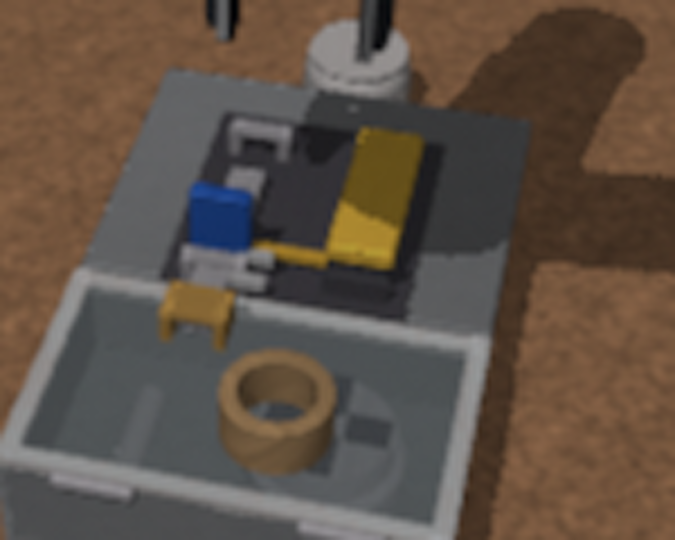

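Bar is back at its starting height (z 101.7), the plate is still home (9.5 mm), the ring is unmoved, and the gripper is clear. Handing in.

```bash
python3 -m creep '[[[0,0,20],[0,0,0],0.41],[[0,0,20],[0,0,0],0.41],[[0,0,20],[0,0,0],0.41]]'
python3 - <<'E'
from h import *
p,d=arm.get_image("side");meas(p,d);q=np.load("pics/side0.npz")["p"]
for n,(a,b,c,e) in {"ring":(177,206,265,298),"gouge":(228,275,185,305)}.items(): print(n,np.abs(p[a:b,c:e].astype(int)-q[a:b,c:e]).mean().round(2))
print(arm.job_done())
E
```

```text
clock: 8.98
position: [579.5, -78.5, 210.2]
ee_rot: [-0.113, 0.699, -0.698, 0.108]
contact_force: [0.4, -0.1, 0.3]
gripper_width: 60.4
bar z 165 101.66 101.49
plate +y face y 9.39 110 top y 7.59 49
ring 3.5
gouge 3.76
the job is handed in; nothing more can be done
None
```

The bolt is home and locked, and I handed the job in at about 9 s. No verdict was reported.

I pressed the yellow bar down about 6.5 mm with one fingertip. With the bar held there, the other finger pushed the thumb plate about 44.8 mm to its end stop. At the stop the push force rose from about 5 N to 12 N with no further plate motion. I then backed off 6 mm, lifted straight up and let the bar spring back.

**Last checks:**
- **Bar:** its top is back at z 101.7 mm, the same height as at the start.
- **Bolt:** the plate stayed where it was pushed, within camera noise of about 0.2 mm.
- **Robot:** the contact force is about zero and the tool is well clear of the case.
- **Ring and gouge:** the image patches match the first picture to within about 4 grey levels, so neither shows any sign of having moved.
- **Tin:** I did not compare it numerically. It was partly behind the gripper in the later views, but the tool never went near it.

None of the checks disagreed. The plate's absolute position read about 2 mm further along than the nominal geometry. That is within calibration error, so I judged the end stop by force.

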